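# Check the paint thickness on a plaque with a sprung hand probe

## Robot

A 6-joint arm with a two-finger parallel gripper is mounted at the origin on the work surface. World frame = base frame: x ahead of the robot, y to its left, z up, the work surface at z = 0. Lengths are in m, angles in degrees, forces in N, time in s.
With the tool pointing down it reaches from about 0.4 to 0.825 m from the base axis. Payload 7 kg.
Tool frame: the origin (TCP) lies at the very end of the fingers, on their centre line; the grasp point (between the pads) lies 19 mm behind it; z points along the fingers, y is the line along which they close (so a half turn about z gives the same grasp; the last joint's range is limited). The gripper opens to 88 mm and grips with 3 to 60 N. Pads are 19 mm wide; open, the fingers measure 130 mm over their backs; the gripper's body (78 mm by 193 mm) begins 47 mm behind the grasp point.
Start: joints at [93.742, 20.546, 0.682, 0, -70.136, -16.507], TCP at [0.149, 0.658, 0.227] pointing down, gripper open.
Joint ranges: [-176.03, 176.03], [-82.01, 121.73], [-58.28, 71.71], [-173.87, 95.51], [-174.79, -0.11], [-173.66, 173.66]. Speed limits (degrees/s): [136.94, 136.94, 172.46, 180, 180, 180].

## Interface

Orientations are given as [roll, pitch, yaw] about the fixed x, y, z axes, in that order (R = Rz(yaw) Ry(pitch) Rx(roll)).
In Python, from plant import get_state, capture, close_job, regions_of gives the robot as it stands.
- The arm moves only by the tool jog_arm, never from a script. Its argument "moves" is a list of rows, each a list of 3 entries, a list of its own where there are three numbers: the shift along the tool's x, y, z in cm, then the turn about the tool's z in degrees, then the finger opening in cm, from 0 to 8.76. A call has 1 to 12 rows; each row shifts and turns the commanded pose from where the row before left it, along the tool's axes as they then stand; what a row does not reach is not made up. A row lasts 1/8 s, in which the tool goes at most 62.5 mm and 10.7 degrees, less where a joint would pass 70% of its speed; a pose out of reach is approached as far as the arm can. A call is refused whole if a number of a shift passes 6.25 or a number of a turn 10.7, either way. A call with a gripper value outside its range is refused whole. The fingers move at their own pace and stop on an object; "newtons" is the grip in N (left out, the last holds). Time passes only in rows, so rows that do not move let the fingers close. It gives the time, the measured TCP pose, the force, the opening and the grip force at its end, in the units of the state.
- get_state(): the state, without advancing time (a new reading comes with each control period).
- capture(name): name is "scene" or "top"; returns a dict with "pixels" (384x512x3 uint8, blue, green, red), "mtx" (3x3 intrinsics, pixels), "k1" (the pictures are not rectified: a ray, as slopes to the right and down, at radius r is drawn at 1 + k1 r^2 times it, then the intrinsics apply), "world_from_camera" (4x4, takes a point from camera to world coordinates). Camera axes: x right, y down, z forward; pixel columns grow to the right and rows downward; lengths in m; the calibration is good to about 2 mm. A picture is of the moment at which its call begins. There is no depth.
- close_job(): hands the job in; it is judged then, once.
Trained networks look in a picture, given as the dict that the camera call returned (one of the last four; its "shot" number tells which), for a name from the list of things; names that differ only in an ending like _2 or _b are one class to them, and where a whole thing is asked for, a point or a joint stands for the part that bears it (a point fixed in the world has none). Each returns a list of dicts, best first, with "confidence" (0 to 1); they miss things now and then, are a little off and sometimes report something else, mostly with a low value. They report only what shows in the picture. A call takes as long as a camera call. They do not tell look-alikes from the thing itself.
- regions_of(picture, thing): "pixels" (384x512 bool, what is visible of it) and "pixel" ([column, row] in pixels, amid what is visible of it).
The state is a dict: "time_s": time; "joints": joint angles; "qd": joint speeds; "joint_torque": joint torques, N m; "tcp_pos": TCP position; "eef_rot": TCP orientation; "contact_force": force on the tool from outside, world axes, zero at the start; "moment": the same for the moment, N m; "gripper_width": finger opening in m; "gripper_force": force on a finger pad.
Only numpy, scipy, OpenCV 4.12 (cv2) and the standard library are available. Lean on these libraries where they do the work, as an engineer would, in place of code of your own. Each camera call takes 0.05 s, during which the arm holds its last target. There are 200 camera calls.

## Task

Lift the aluminium dust cover off the two pins of the sloped painting rest and lay it flat, handle up, on the cork mat. Then take the orange thickness probe out of its grey stand and hold its brass tip inside the red ring on the painted plaque, the probe square to the sloping face (not plumb), pressed lightly so that the sprung tip is about half way in. Finish while still holding it like that, without letting go, and leave the jar and the two cups alone.

Things in the scene. Friction and masses are not known exactly. Their poses are not given: they have to be found in the camera images.
- rest: Fixed wooden rest, 150 x 184 mm. Top face slopes 0.26 rad; frame tilted with it: origin at the face's centre in the rim plane, 85 mm above the table; z square out of the face, y level along the 184 mm, x up the slope (away from the robot at yaw 0). In the rim's 100 x 124 mm opening the white plaque lies 5 mm below the rim. Two brass pins, 8 mm thick, 12 mm high, on the rim at y = +-77 mm, x = 0.
- cover: Loose aluminium plate 130 (x) x 176 (y) x 5 mm, 0.18 to 0.29 kg, on the rest's rim over the plaque, axes as the rest's. Its two 13 mm holes sit over the pins: lift it 13 mm or more square to the slope first. Origin at the centre of its underside, z out of its top. In its middle a black upright grip bar, 56 mm long in x, 16 mm thick in y, top 39 mm above the underside (34 above the plate).
- mat: Fixed cork mat on the table, 170 (x) by 220 (y) by 3 mm thick; origin at the centre of its underside (table level). The cover goes on it, roughly centred; its turn does not matter.
- mark: Red ring (16 mm inside, 22 mm outside diameter) on the white plaque, under the cover at the start. Origin at the ring's centre on the plaque's face, z square out of the sloping face, axes as the rest's. Anywhere within 25 mm up or down the slope and 40 mm left or right of the plaque's middle.
- stand: Fixed grey block, 64 x 64 mm and 55 mm high, with an upright through hole of 24 mm in its middle in which the probe stands; origin at the centre of its underside (table level). It and the mat may be on either side.
- probe: Loose hand probe, about 0.16 kg, upright in the stand, sides parallel to the stand's. Orange square body 26 x 26 mm, 62 mm high; origin at the centre of the orange body's underside, which rests on the stand's top; z along the probe to its top. Below it a steel nose 18 mm thick, 30 mm long, then a sprung brass tip 6 mm thick, 14 mm long when out (its end 44 mm below the origin).
- probe_tip (a point): The end of the probe's brass tip (it moves with the tip as it is pushed in).
- plunger (a joint): How far the probe's sprung tip is pushed in: 0 fully out, 0.012 m fully in (stop). Spring 400 N/m with 0.4 N preload: about 2.8 N half way (0.006), 5 N just before the stop.
- pigment_jar: Bystander: small amber pigment jar with black lid, 48 mm across, 45 mm high, origin at the centre of its underside.
- steel_cup: Bystander: small open steel cup, 60 mm across, 45 mm high, origin at the centre of its underside.
- white_cup: Bystander: small open white ceramic cup, 64 mm across, 40 mm high, origin at the centre of its underside.
There are look-alikes about, which are no part of the job. Several things have the shape of the cover; the one meant has the colours described above.

How it is judged:
By the outcome, as a careful person would: the job done as asked, in the order asked, and still so for the second after the job is handed in, while the arm keeps its last pose, push and grip.
It also fails if it takes over 51 s, if anything falls off the work surface, if the arm or the gripper's body presses on something with over 40 N, if the wrist force passes 120 N, or if a joint passes its speed limit or range.

## Working session

There is one attempt and no reset: what is moved stays moved. The work goes in short steps, Python scripts to look and compute and a tool call to move; the robot and the scene stay as the last step left them, time stands still between calls to the robot, and variables do not carry over. Pictures are saved under pics/ and viewed, at most 10 in all, crops included, and the job is handed in when it is done.

Besides the shell and the picture viewer there is one more tool, called after "Request:" as name([rows], argument=value, ...), one row to a line, values as JSON. jog_arm: Moves the arm, as the interface text tells. Its arguments: {"type":"object","properties":{"moves":{"type":"array"},"newtons":{"type":"number"}},"required":["moves"]}

```bash
mkdir -p pics; ls
python3 - <<'E'
from plant import *
import cv2,pickle
for n in("scene","top"):
    p=capture(n); cv2.imwrite(f"pics/{n}0.png",p["pixels"])
    pickle.dump(p,open(n+"0.pkl","wb"))
    print(n,p["mtx"].tolist(),p["k1"],p["world_from_camera"].round(4).tolist() if hasattr(p["world_from_camera"],'round') else p["world_from_camera"])
    for t in["rest","cover","mat","stand","probe","pigment_jar","steel_cup","white_cup"]:
        print(t,[(round(float(r["confidence"]),2),[round(float(v)) for v in r["pixel"]],int(r["pixels"].sum())) for r in regions_of(p,t)][:4])
print(get_state())
E
```

```text
pics
scene [[472.9032272131744, 0.0, 253.6141794857522], [0.0, 472.9032272131744, 194.77538427882533], [0.0, 0.0, 1.0]] 0.038295512850263204 [[0.0636, 0.8485, -0.5254, 1.1931], [0.9979, -0.0481, 0.0431, 0.0422], [0.0113, -0.527, -0.8498, 1.2408], [0.0, 0.0, 0.0, 1.0]]
rest [(0.81, [234, 238], 1300)]
cover [(0.93, [235, 208], 2153), (0.81, [156, 157], 1936), (0.75, [406, 184], 2159), (0.72, [200, 296], 486)]
mat [(0.81, [319, 210], 3578), (0.4, [100, 192], 242)]
stand [(0.72, [107, 204], 559)]
probe [(0.77, [102, 194], 216)]
pigment_jar [(0.84, [304, 281], 287)]
steel_cup [(0.66, [200, 296], 410), (0.22, [235, 210], 2138)]
white_cup [(0.97, [134, 280], 486)]
top [[466.61285123373455, 0.0, 251.42906622967223], [0.0, 466.61285123373455, 186.25948397981026], [0.0, 0.0, 1.0]] 0.015692143340173468 [[0.0039, -0.9971, 0.0765, 0.4005], [-0.9999, -0.0029, 0.0133, 0.1147], [-0.0131, -0.0765, -0.997, 1.3812], [0.0, 0.0, 0.0, 1.0]]
rest [(0.95, [280, 150], 522)]
cover [(0.97, [100, 207], 2746), (0.94, [361, 257], 2850), (0.84, [191, 275], 2842), (0.8, [282, 180], 2977)]
mat [(0.61, [194, 193], 42
[... 188 characters left out ...]
15, 101], 333)]
{'time_s': 0.9, 'joints': array([ 9.37406061e+01,  2.05436727e+01,  6.82589878e-01, -2.41605218e-05,
       -7.01375123e+01, -1.65066638e+01]), 'qd': array([ 0.08007346,  0.04763258, -0.09422938, -0.04681294, -0.0237091 ,
       -0.04797521]), 'joint_torque': array([ 3.99891487e-04, -5.82355821e+01,  2.93307102e+01,  7.00281993e+00,
        1.24800374e-02, -1.66667132e-05]), 'tcp_pos': array([0.14917161, 0.65828239, 0.22659632]), 'eef_rot': array([-1.79998659e+02,  4.20953679e-04, -1.27660658e+01]), 'contact_force': array([0.90865616, 0.30936809, 0.79086122]), 'moment': array([-0.03629624, -0.00273354, -0.0101351 ]), 'gripper_force': 0.0, 'gripper_width': 0.08757280715743562}
```

View pics/scene0.png

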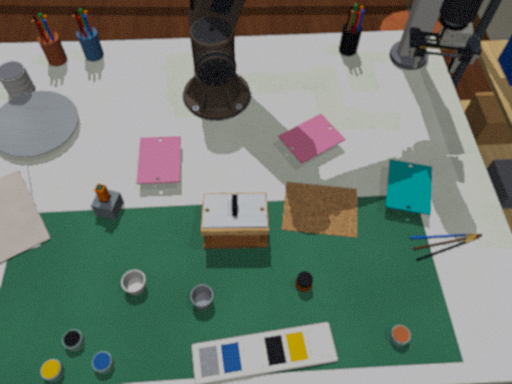

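View pics/top0.png

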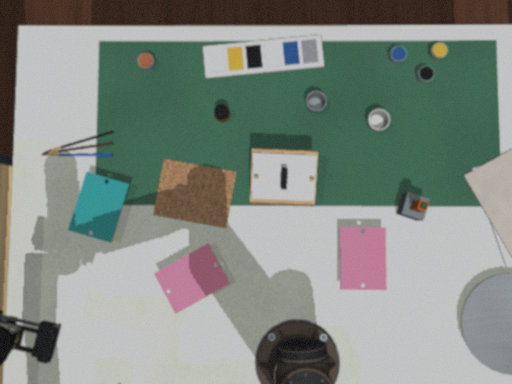

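Scene view: cover (white plate, black bar) sits on the rest at (235,208), cork mat at (319,210), stand with orange probe at (107,200); pink and teal plates are look-alikes. The top view agrees: rest (284,177), mat (195,193), stand (413,207).

```bash
cat > h.py <<'E'
import numpy as np,cv2
from scipy.optimize import least_squares
from scipy.ndimage import map_coordinates
from scipy.spatial.transform import Rotation as Ro
def proj(p,X):
    W=np.array(p["world_from_camera"]);K=np.array(p["mtx"])
    c=(np.atleast_2d(X)-W[:3,3])@W[:3,:3]; s=c[:,:2]/c[:,2:]
    s=s*(1+p["k1"]*(s**2).sum(1))[:,None]
    return s*[K[0,0],K[1,1]]+K[:2,2]
def ray(p,px):
    W=np.array(p["world_from_camera"]);K=np.array(p["mtx"])
    d=(np.array(px,float)-K[:2,2])/[K[0,0],K[1,1]]; s=d.copy()
    for _ in range(10): s=d/(1+p["k1"]*(s@s))
    return W[:3,3],W[:3,:3]@np.r_[s,1]
def onplane(p,px,pt,n):
    o,d=ray(p,px); return o+d*((np.array(pt)-o)@n)/(d@n)
def box(lx,ly,z0,z1): return np.array([[x,y,z] for x in(-lx/2,lx/2) for y in(-ly/2,ly/2) for z in(z0,z1)])
def sd(m):
    m=m.astype(np.uint8); return cv2.distanceTransform(m,2,5)-cv2.distanceTransform(1-m,2,5)
def sil(p,V,n=80):
    h=cv2.convexHull(proj(p,V).astype(np.float32))[:,0]; h=np.r_[h,h[:1]]
    t=np.r_[0,np.cumsum(np.linalg.norm(np.diff(h,axis=0),axis=1))]; s=np.linspace(0,t[-1],n,endpoint=False)
    return np.c_[np.interp(s,t,h[:,0]),np.interp(s,t,h[:,1])]
def fit(obs,model,x0):
    """obs: list of (pic,mask); model(x)->vertices"""
    S=[(p,sd(m)) for p,m in obs]
    f=lambda x:np.concatenate([map_coordinates(D,sil(p,model(x))[:,::-1].T,order=1,mode='nearest') for p,D in S])
    r=least_squares(f,x0,loss='soft_l1',f_scale=1.,diff_step=1e-4,x_scale=[.01,.01,.1][:len(x0)])
    return r.x,[np.sqrt(np.mean(v**2)).round(2) for v in np.split(f(r.x),len(S))]
def flat(V,tilt=0,z=0):
    return lambda x: (Ro.from_euler('z',x[2])*Ro.from_euler('y',-tilt)).apply(V)+[x[0],x[1],z]
E
cat > m.py <<'E'
from h import *; from plant import *
P={n:capture(n) for n in("scene","top")}
def near(p,t,px):
    r=[r for r in regions_of(p,t) if np.hypot(*(np.array(r["pixel"])-px))<15]; return r[0]["pixels"]
G={"cover":[(235,208),(282,180)],"mat":[(319,210),(194,193)],"stand":[(107,204),(413,208)],"probe":[(102,194),(420,208)]}
M={t:[near(P[n],t,np.array(px)) for n,px in zip(P,g)] for t,g in G.items()}
mods={"cover":(box(.13,.176,0,.005),.26,.085),"mat":(box(.17,.22,0,.003),0,0),"stand":(box(.064,.064,0,.055),0,0),"probe":(box(.026,.026,.055,.117),0,0)}
ps=list(P.values())
for t,(V,ti,z) in mods.items():
    m=list(M[t])
    c=np.mean([onplane(p,G[t][i],[0,0,V[:,2].mean()+z],np.array([0,0,1.]))[:2] for i,p in enumerate(ps)],0)
    for sel in ([0,1],[0],[1]):
        best=None
        for y0 in(-.6,-.3,0,.3,.6):
            x,e=fit([(ps[i],m[i]) for i in sel],flat(V,ti,z),[*c,y0])
            if best is None or sum(e)<sum(best[1]): best=(x,e)
        print(t,sel,best[0][:2].round(4),np.degrees(best[0][2]).round(1),best[1])
for t,px in {"pigment_jar":(220,113),"steel_cup":(316,101),"white_cup":(378,120)}.items():
    print(t,onplane(ps[1],px,[0,0,.02],np.array([0,0,1.])).round(3))
E
python3 m.py
```

```text
Traceback (most recent call last):
  File "m.py", line 6, in <module>
    M={t:[near(P[n],t,np.array(px)) for n,px in zip(P,g)] for t,g in G.items()}
          ~~~~^^^^^^^^^^^^^^^^^^^^^
  File "m.py", line 4, in near
    r=[r for r in regions_of(p,t) if np.hypot(*(np.array(r["pixel"])-px))<15]; return r[0]["pixels"]
                                                                                      ~^^^
IndexError: list index out of range
```

```bash
python3 - <<'E'
s=open('m.py').read()
s=s.replace('return r[0]["pixels"]','return r[0]["pixels"] if r else None')
s=s.replace("    for sel in ([0,1],[0],[1]):\n","    for sel in ([0,1],[0],[1]):\n        if any(m[i] is None for i in sel): print(t,sel,'missing'); continue\n")
s=s.replace("m=list(M[t])\n","m=list(M[t])\n    if t=='stand': m=[a if a is None or b is None else a|b for a,b in zip(m,M['probe'])]\n")
open('m.py','w').write(s)
E
python3 m.py
```

```text
cover [0, 1] [0.5264 0.0433] -2.0 [np.float32(0.69), np.float32(0.92)]
cover [0] [0.5259 0.0431] -1.9 [np.float32(0.65)]
cover [1] [0.527  0.0433] -2.2 [np.float32(0.89)]
mat [0, 1] [0.485  0.3021] -9.9 [np.float32(0.83), np.float32(0.79)]
mat [0] [0.4847 0.3024] -10.0 [np.float32(0.81)]
mat [1] [0.4854 0.3017] -9.8 [np.float32(0.77)]
stand [0, 1] [ 0.4472 -0.3301] -18.4 [np.float32(1.41), np.float32(0.64)]
stand [0] [ 0.4469 -0.3314] -18.3 [np.float32(1.36)]
stand [1] [ 0.4473 -0.3296] -18.7 [np.float32(0.62)]
probe [0, 1] [ 0.4477 -0.3297] -16.9 [np.float32(1.37), np.float32(0.65)]
probe [0] [ 0.4473 -0.3306] -44.6 [np.float32(1.29)]
probe [1] [ 0.4478 -0.3295] -17.7 [np.float32(0.64)]
pigment_jar [0.722 0.227 0.02 ]
steel_cup [ 0.759 -0.057  0.02 ]
white_cup [ 0.702 -0.239  0.02 ]
```

```bash
cat > go.py <<'E'
import sys; from plant import get_state; import numpy as np
s=get_state(); p=s["tcp_pos"]; y=s["eef_rot"][2]; t=np.radians(y)
print("t",s["time_s"],"pos",p.round(4),"rot",s["eef_rot"].round(2),"w",round(s["gripper_width"],4),"F",s["contact_force"].round(1),"M",s["moment"].round(2),"gf",round(s["gripper_force"],1))
for a in sys.argv[1:]:
    v=[float(k) for k in a.split(",")]; q=np.array(v[:3]); d=q-p; th=np.radians(v[3]) if len(v)>3 else t
    print(a,"tool cm",(100*np.array([d[0]*np.cos(th)+d[1]*np.sin(th),d[0]*np.sin(th)-d[1]*np.cos(th),-d[2]])).round(2),"turn",(y-(v[3] if len(v)>3 else y)).round(2)); p=q
E
echo ok
```

```text
ok
```

Request:
jog_arm([
  [[0,0,0],-10.7,8.7],
  [[3,5,0],0,8.7],
  [[3,5,0],0,8.7],
  [[3,5,0],0,8.7],
  [[3,5,0],0,8.7],
  [[3,5,0],0,8.7],
  [[3,5,0],0,8.7],
  [[3,5,0],0,8.7],
  [[3,5,0],0,8.7],
  [[3,5,0],0,8.7],
  [[3,5,0],0,8.7],
  [[3,5,0],0,8.7],
])

```text
time_s: 3.15
tcp_pos: [0.4599, 0.0951, 0.2271]
eef_rot: [-180.0, -0.1, -2.0]
contact_force: [2.0, 0.4, -0.3]
gripper_width: 0.0873
gripper_force: 0.0
```

```bash
python3 go.py .519,.0436,.18,-2 .519,.0436,.099,-2
```

```text
t 3.15 pos [0.4599 0.0951 0.2271] rot [-1.7995e+02 -7.0000e-02 -2.0400e+00] w 0.0873 F [ 2.   0.4 -0.3] M [ 0.11 -0.17  0.06] gf 0.0
.519,.0436,.18,-2 tool cm [6.09 4.94 4.71] turn -0.04
.519,.0436,.099,-2 tool cm [ 0.  -0.   8.1] turn -0.04
```

Request:
jog_arm([
  [[3,2.5,2.3],0,8.7],
  [[3.1,2.5,2.4],0,8.7],
  [[0,0,3],0,8.7],
  [[0,0,3],0,8.7],
  [[0,0,1],0,8.7],
  [[0,0,0],0,8.7],
])

```text
time_s: 3.9
tcp_pos: [0.5183, 0.0446, 0.1096]
eef_rot: [180.0, 0.0, -2.0]
contact_force: [0.0, 0.3, 0.8]
gripper_width: 0.0868
gripper_force: 0.0
```

```bash
python3 go.py .519,.0436,.099,-2
```

```text
t 3.9 pos [0.5183 0.0446 0.1096] rot [ 1.7997e+02  3.0000e-02 -2.0400e+00] w 0.0868 F [0.  0.3 0.8] M [-0.02 -0.04  0.01] gf 0.0
.519,.0436,.099,-2 tool cm [0.08 0.1  1.06] turn -0.04
```

Request:
jog_arm([
  [[0.1,0.1,1],0,8.7],
  [[0,0,0],0,4],
  [[0,0,0],0,1],
  [[0,0,0],0,1],
  [[0,0,0],0,1],
  [[0,0,0],0,1],
  [[0,0,0],0,1],
], newtons=40)

```text
time_s: 4.78
tcp_pos: [0.5192, 0.0435, 0.0996]
eef_rot: [180.0, -0.0, -2.1]
contact_force: [-0.1, 0.3, -1.0]
gripper_width: 0.0323
gripper_force: 0.0
```

Request:
jog_arm([
  [[0,0,0],0,1],
  [[0,0,0],0,1],
  [[0,0,0],0,1],
  [[0,0,0],0,1],
])

```text
time_s: 5.28
tcp_pos: [0.5192, 0.0435, 0.0995]
eef_rot: [180.0, 0.0, -2.1]
contact_force: [-0.7, -0.2, 0.5]
gripper_width: 0.0154
gripper_force: 40.0
```

Request:
jog_arm([
  [[-0.13,0,-0.48],0,1],
  [[-0.26,0,-0.97],0,1],
  [[-0.26,0,-0.97],0,1],
  [[-0.26,0,-0.97],0,1],
  [[0,0,-3],0,1],
  [[0,0,-3],0,1],
  [[0,0,0],0,1],
])

```text
time_s: 6.15
tcp_pos: [0.5116, 0.0444, 0.1965]
eef_rot: [-179.9, -0.3, -2.0]
contact_force: [-0.6, -0.2, -2.6]
gripper_width: 0.0158
gripper_force: 40.0
```

```bash
python3 go.py .485,.302,.18 .485,.302,.06
python3 - <<'E'
from plant import *;import cv2
p=capture("scene");cv2.imwrite("pics/a.png",cv2.resize(p["pixels"][110:290,60:380],None,fx=2.4,fy=2.4))
E
```

```text
t 6.15 pos [0.5116 0.0444 0.1965] rot [-179.88   -0.29   -2.04] w 0.0158 F [-0.6 -0.2 -2.6] M [-0.    0.01  0.  ] gf 40.0
.485,.302,.18 tool cm [ -3.57 -25.65   1.65] turn 0.0
.485,.302,.06 tool cm [ 0. -0. 12.] turn 0.0
```

View pics/a.png

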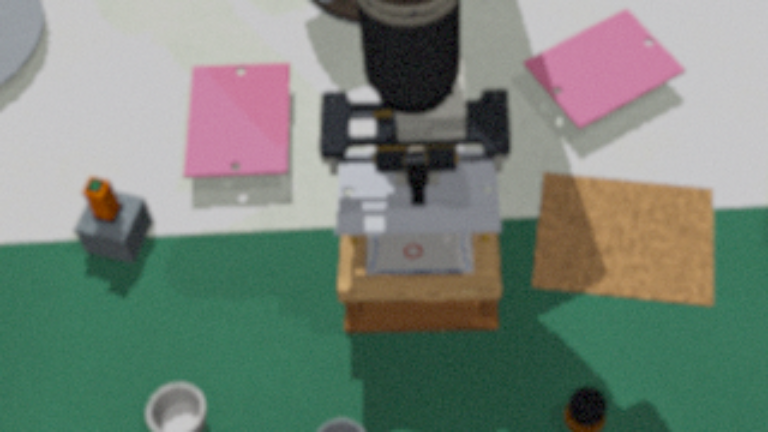

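Request:
jog_arm([
  [[-0.5,-3,0],0,1],
  [[-0.6,-5,0],0,1],
  [[-0.6,-5,0],0,1],
  [[-0.6,-5,1],0,1],
  [[-0.6,-4,2],0,1],
  [[-0.6,-3.6,3],0,1],
  [[0,0,2.5],7.9,1],
  [[0,0,2],0,1],
  [[0,0,1.5],0,1],
  [[0,0,1],0,1],
  [[0,0,1],0,1],
  [[0,0,0],0,1],
])

```text
time_s: 7.7
tcp_pos: [0.4842, 0.3006, 0.0529]
eef_rot: [180.0, 0.0, -10.0]
contact_force: [-0.7, 0.3, -1.6]
gripper_width: 0.016
gripper_force: 40.0
```

```bash
python3 go.py .485,.302,.04
```

```text
t 7.7 pos [0.4842 0.3006 0.0529] rot [ 1.7995e+02  3.0000e-02 -9.9800e+00] w 0.016 F [-0.7  0.3 -1.6] M [-0.02 -0.02 -0.02] gf 40.0
.485,.302,.04 tool cm [ 0.05 -0.15  1.29] turn 0.0
```

Lower gently with a weaker grip so the plate can pivot flat.

Request:
jog_arm([
  [[0,0,0.7],0,1],
  [[0,0,0.5],0,1],
  [[0,0,0.5],0,1],
  [[0,0,0.4],0,1],
  [[0,0,0.4],0,1],
  [[0,0,0.3],0,1],
  [[0,0,0.2],0,1],
  [[0,0,0],0,1],
], newtons=10)

```text
time_s: 8.7
tcp_pos: [0.4842, 0.301, 0.0233]
eef_rot: [180.0, 0.0, -10.0]
contact_force: [0.5, 0.1, -1.0]
gripper_width: 0.0158
gripper_force: 10.0
```

```bash
python3 go.py .485,.302,.018
python3 - <<'E'
from plant import *;import cv2,numpy as np
a=capture("scene")["pixels"][140:270,250:400]
cv2.imwrite("pics/b.png",cv2.resize(a,None,fx=3.5,fy=3.5))
E
```

```text
t 8.7 pos [0.4842 0.301  0.0233] rot [ 1.7999e+02  2.0000e-02 -9.9800e+00] w 0.0158 F [ 0.5  0.1 -1. ] M [ 0.18 -0.1  -0.04] gf 10.0
.485,.302,.018 tool cm [ 0.06 -0.12  0.53] turn 0.0
```

View pics/b.png

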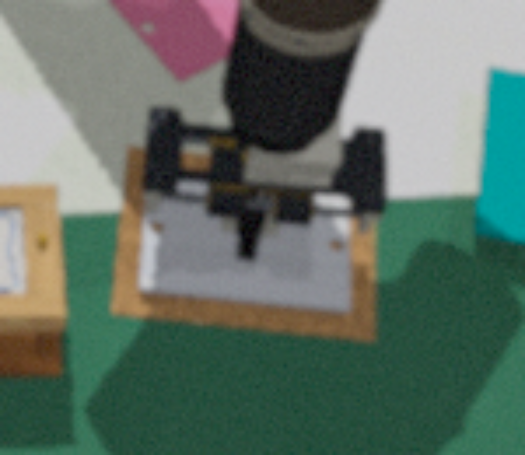

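The cover lies within the mat outline, nearly down, with the far edge slightly raised perhaps.

Request:
jog_arm([
  [[0,0,0.2],0,1],
  [[0,0,0.2],0,1],
  [[0,0,0.1],0,1],
])

```text
time_s: 9.12
tcp_pos: [0.4845, 0.301, 0.0187]
eef_rot: [180.0, -0.0, -10.0]
contact_force: [-1.2, -0.8, 11.5]
gripper_width: 0.0159
gripper_force: 10.0
```

```bash
python3 go.py
```

```text
t 9.125 pos [0.4845 0.301  0.0187] rot [ 1.7999e+02 -1.0000e-02 -9.9600e+00] w 0.0159 F [-1.2 -0.8 11.5] M [-0.42  0.85  0.04] gf 10.0
```

Request:
jog_arm([
  [[0,0,0],0,6],
  [[0,0,0],0,6],
  [[0,0,0],0,6],
  [[0,0,-2],0,8.7],
  [[0,0,-4.5],0,8.7],
  [[0,0,-5],8.4,8.7],
  [[0,2,-5],0,8.7],
  [[0,4,0],0,8.7],
  [[0,6,0],0,8.7],
  [[0,6,0],0,8.7],
])

```text
time_s: 10.38
tcp_pos: [0.4268, 0.1287, 0.1834]
eef_rot: [-180.0, -0.0, -18.3]
contact_force: [0.8, -0.4, 0.3]
gripper_width: 0.0871
gripper_force: 0.0
```

```bash
python3 go.py .4477,-.3297,.18,-18.2 .4477,-.3297,.074,-18.2
```

```text
t 10.375 pos [0.4268 0.1287 0.1834] rot [-179.99   -0.    -18.32] w 0.0871 F [ 0.8 -0.4  0.3] M [-0.08 -0.12  0.  ] gf 0.0
.4477,-.3297,.18,-18.2 tool cm [16.31 42.89  0.34] turn -0.12
.4477,-.3297,.074,-18.2 tool cm [ 0.  -0.  10.6] turn -0.12
```

Request:
jog_arm([
  [[2.04,5.36,0],0,8.7],
  [[2.04,5.36,0],0,8.7],
  [[2.04,5.36,0],0,8.7],
  [[2.04,5.36,0],0,8.7],
  [[2.04,5.36,0],0,8.7],
  [[2.04,5.36,0],0,8.7],
  [[2.04,5.36,0],0,8.7],
  [[2.04,5.36,0],0,8.7],
  [[0,0,2],0,8.7],
  [[0,0,2],0,8.7],
  [[0,0,0],0,8.7],
])

```text
time_s: 11.75
tcp_pos: [0.4462, -0.328, 0.142]
eef_rot: [-180.0, 0.2, -18.4]
contact_force: [0.1, -0.5, -0.4]
gripper_width: 0.0867
gripper_force: 0.0
```

```bash
python3 go.py .4477,-.3297,.074,-18.2
cat > ring.py <<'E'
from h import *; from plant import *
ps={n:capture(n) for n in("scene","top")}
Rr=(Ro.from_euler('z',-2,degrees=True)*Ro.from_euler('y',-.26)).as_matrix(); O=np.array([.5265,.0433,.085]); n=Rr[:,2]; pt=O-.005*n
for k,p in ps.items():
    im=p["pixels"].astype(int); b,g,r=im[...,0],im[...,1],im[...,2]
    m=((r-np.maximum(b,g))>25)
    # keep only inside projected plaque opening
    q=np.array([[x,y,-.005] for x,y in((-.048,-.06),(-.048,.06),(.048,.06),(.048,-.06))])@Rr.T+O
    z=np.zeros(m.shape,np.uint8); cv2.fillConvexPoly(z,proj(p,q).round().astype(int),1)
    m&=z>0; v,u=np.nonzero(m); w=(r-np.maximum(b,g))[m]
    c=(np.average(u,weights=w),np.average(v,weights=w)); X=onplane(p,c,pt,n)
    print(k,len(u),np.round(c,1),"spread",u.std().round(1),v.std().round(1),"world",X.round(4),"rest",((X-O)@Rr).round(4))
    for r in regions_of(p,"mark"): print(" net",round(r["confidence"],2),np.round(r["pixel"],1),(( onplane(p,r["pixel"],pt,n)-O)@Rr).round(4))
p=ps["scene"]; cv2.imwrite("pics/c.png",cv2.resize(p["pixels"][110:290,60:380],None,fx=2.4,fy=2.4))
E
python3 ring.py
```

```text
t 11.75 pos [ 0.4462 -0.328   0.142 ] rot [-179.99    0.2   -18.41] w 0.0867 F [ 0.1 -0.5 -0.4] M [-0.04  0.04 -0.03] gf 0.0
.4477,-.3297,.074,-18.2 tool cm [0.2  0.11 6.8 ] turn -0.21
scene 13 [231.3 214.6] spread 2.6 1.4 world [0.5392 0.0343 0.0833] rest [ 0.0121 -0.0085 -0.005 ]
top 11 [286.8 173.1] spread 2.5 2.0 world [0.5373 0.0334 0.0828] rest [ 0.0102 -0.0095 -0.005 ]
 net 0.45 [284.3 175. ] [ 0.0046 -0.0028 -0.005 ]
```

View pics/c.png

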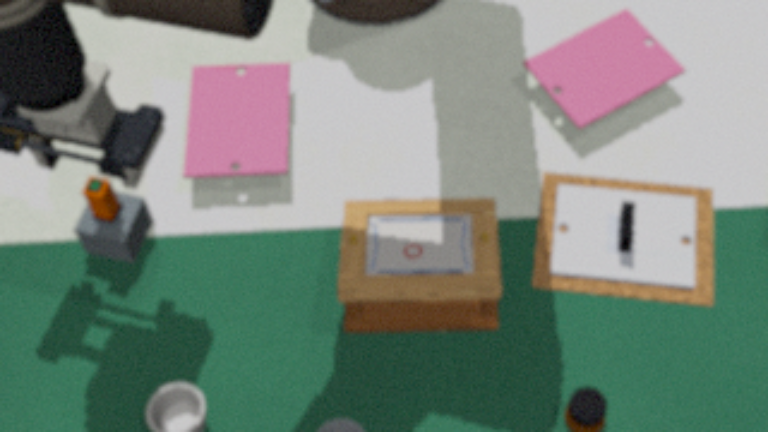

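Request:
jog_arm([
  [[0.1,0.1,2],0,8.7],
  [[0.1,0,2.5],0,8.7],
  [[0,0,1.8],0,8.7],
  [[0,0,0.5],0,4],
  [[0,0,0],0,2],
  [[0,0,0],0,2],
  [[0,0,0],0,2],
  [[0,0,0],0,2],
  [[0,0,0],0,2],
  [[0,0,0],0,2],
], newtons=15)

```text
time_s: 13.2
tcp_pos: [0.4491, -0.3299, 0.0755]
eef_rot: [180.0, -0.0, -18.4]
contact_force: [0.3, 0.2, 0.8]
gripper_width: 0.026
gripper_force: 15.0
```

```bash
python3 go.py .4477,-.3297,.074,-18.2
```

```text
t 13.2 pos [ 0.4491 -0.3299  0.0755] rot [179.99  -0.   -18.37] w 0.026 F [0.3 0.2 0.8] M [-0.1   0.15  0.03] gf 15.0
.4477,-.3297,.074,-18.2 tool cm [-0.13  0.02  0.15] turn -0.17
```

Request:
jog_arm([
  [[0,0,-1],0,2],
  [[0,0,-1],0,2],
  [[0,0,0],0,2],
])

```text
time_s: 13.58
tcp_pos: [0.4498, -0.3301, 0.0967]
eef_rot: [180.0, -0.1, -18.4]
contact_force: [-0.4, 0.5, -2.0]
gripper_width: 0.0258
gripper_force: 15.0
```

Request:
jog_arm([
  [[0,0,0],0,2],
  [[-0.3,0,0],0,2],
  [[-0.3,0,0],0,2],
  [[-0.3,0,0],0,2],
], newtons=5)

```text
time_s: 14.08
tcp_pos: [0.4407, -0.3271, 0.0956]
eef_rot: [180.0, -0.0, -18.4]
contact_force: [1.9, -0.8, 0.3]
gripper_width: 0.0261
gripper_force: 5.0
```

```bash
python3 go.py
```

```text
t 14.075 pos [ 0.4407 -0.3271  0.0956] rot [ 1.7999e+02 -4.0000e-02 -1.8360e+01] w 0.0261 F [ 1.9 -0.8  0.3] M [-0.4  -0.55  0.01] gf 5.0
```

Request:
jog_arm([
  [[-0.3,0,0],0,2],
  [[-0.3,0,0],0,2],
  [[-0.3,0,0],0,2],
  [[-0.1,0,0],0,2],
  [[0,0,0],0,2],
])

```text
time_s: 14.7
tcp_pos: [0.4308, -0.3238, 0.0954]
eef_rot: [-180.0, 0.0, -18.4]
contact_force: [1.4, -0.8, -1.7]
gripper_width: 0.0262
gripper_force: 5.0
```

Request:
jog_arm([
  [[0,0,0],0,2],
  [[0,0,0],0,2],
  [[0.5,0,-2],0,2],
  [[0.5,0,-4],0,2],
  [[0,0,-4],0,2],
  [[0,0,-4],0,2],
  [[0,0,-2],0,2],
  [[0,0,0],0,2],
], newtons=25)

```text
time_s: 15.7
tcp_pos: [0.441, -0.327, 0.2566]
eef_rot: [-180.0, -0.1, -18.4]
contact_force: [0.7, -0.4, -2.1]
gripper_width: 0.0259
gripper_force: 25.0
```

```bash
python3 go.py
```

```text
t 15.7 pos [ 0.441  -0.327   0.2566] rot [-1.7999e+02 -1.4000e-01 -1.8360e+01] w 0.0259 F [ 0.7 -0.4 -2.1] M [0.01 0.03 0.05] gf 25.0
```

Request:
jog_arm([
  [[0,0,0],-8.2,2],
  [[0,0,0],-8.2,2],
  [[0,0,0],0,2],
])

```text
time_s: 16.08
tcp_pos: [0.4398, -0.3265, 0.2537]
eef_rot: [-179.9, 0.1, -2.0]
contact_force: [0.6, 0.4, -0.9]
gripper_width: 0.0258
gripper_force: 25.0
```

```bash
cat > tilt.py <<'E'
import sys; from h import *; from plant import *
nm=sys.argv[1]; s=get_state(); t=s["tcp_pos"]; yw=np.radians(s["eef_rot"][2]); print(t.round(4),s["eef_rot"].round(1))
P=[capture(n) for n in("scene","top")]
piv=t+[0,0,.019]; ex=np.array([np.cos(yw),np.sin(yw),0]); ez=np.array([0,0,1.])
# body box in probe coords relative to pivot: axis offset a along x, origin 39.5 mm below pivot
def verts(V,a,th,h=.0395):
    ey=np.cross(ez,ex); u=np.cos(th)*ez-np.sin(th)*ex; x=np.cross(ey,u)
    return piv+np.outer(V[:,0]+a,x)+np.outer(V[:,1],ey)+np.outer(V[:,2]-h,u)
B=box(.026,.026,0,.062);N=box(.018,.018,-.03,0);T=np.array([[0,0,-.044]])
tiles=[]
for k,p in enumerate(P):
    c=proj(p,piv)[0]; x0,y0=(c-[32,26]).astype(int); f=9
    x0=max(x0,0);y0=max(y0,0)
    for ov in(0,1):
        im=cv2.resize(p["pixels"][y0:y0+64,x0:x0+44],None,fx=f,fy=f,interpolation=cv2.INTER_CUBIC)
        if ov:
            for th,col in((0.,(255,0,0)),(.26,(0,255,0))):
                for V in(B,N):
                    h=cv2.convexHull(((proj(p,verts(V,-.0014,th))-[x0,y0]+.5)*f).astype(np.float32)).astype(int); cv2.polylines(im,[h],True,col,1)
                q=((proj(p,verts(T,-.0014,th))[0]-[x0,y0]+.5)*f).astype(int); cv2.circle(im,tuple(int(v) for v in q),4,col,1)
        tiles.append(im)
im=np.hstack([tiles[0],tiles[1],tiles[2],tiles[3]]); cv2.imwrite(f"pics/{nm}.png",cv2.resize(im,(800,int(im.shape[0]*800/im.shape[1])),interpolation=cv2.INTER_AREA))
E
python3 tilt.py d
```

```text
[ 0.4398 -0.3265  0.2537] [-1.799e+02  1.000e-01 -2.000e+00]
```

View pics/d.png

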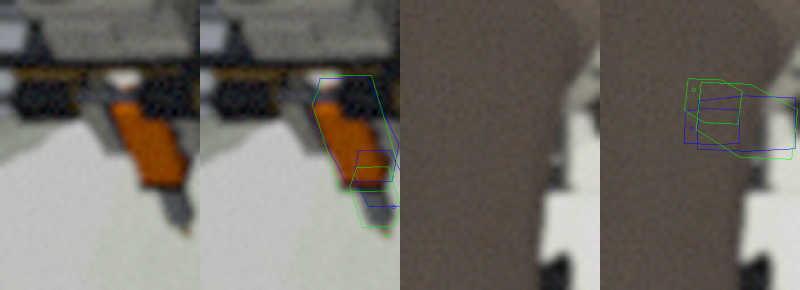

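Scene crop: the probe is clearly tilted in the fingers, tip lower-right at crop (185,232), near the green (0.26 rad) outline; the top view is blocked by the arm. I'll fit the tilt numerically.

```bash
cat > tfit.py <<'E'
import sys; from h import *; from plant import *
from scipy.optimize import minimize
s=get_state(); t=s["tcp_pos"]; yw=np.radians(s["eef_rot"][2]); p=capture("scene")
piv=t+[0,0,.019]; ex=np.array([np.cos(yw),np.sin(yw),0]); ez=np.array([0,0,1.]); ey=np.cross(ez,ex)
def verts(V,a,th,h=.0395):
    u=np.cos(th)*ez-np.sin(th)*ex; x=np.cross(ey,u)
    return piv+np.outer(V[:,0]+a,x)+np.outer(V[:,1],ey)+np.outer(V[:,2]-h,u)
def cyl(r,z0,z1): a=np.linspace(0,2*np.pi,16,endpoint=False); return np.array([[r*np.cos(k),r*np.sin(k),z] for k in a for z in(z0,z1)])
parts=[box(.026,.026,0,.062),cyl(.009,-.03,0),cyl(.003,-.044,-.03)]
c=proj(p,piv)[0]; x0,y0=(c-[30,20]).astype(int); x0=max(x0,0); W,H,f=80,70,8
def rend(a,th,d):
    z=np.zeros((H*f,W*f),np.uint8)
    for V in parts: cv2.fillConvexPoly(z,cv2.convexHull(((proj(p,verts(V,a,th))+d-[x0,y0]+.5)*f).astype(np.float32)).astype(int),1)
    return cv2.resize(z.astype(np.float32),(W,H),interpolation=cv2.INTER_AREA)
hsv=cv2.cvtColor(p["pixels"],cv2.COLOR_BGR2HSV)[y0:y0+H,x0:x0+W]
org=((hsv[...,0]<18)&(hsv[...,1]>150)&(hsv[...,2]>60))
R=regions_of(p,"probe"); print([(round(r["confidence"],2),np.round(r["pixel"])) for r in R], "pivot px",c.round(1))
np.save("tf.npy",p["pixels"][y0:y0+H,x0:x0+W])
v,u=np.nonzero(org); print("orange rows",v.min()+y0,v.max()+y0,"cols",u.min()+x0,u.max()+x0,len(u))
for th in(0,.13,.2,.26,.32,.4):
    q=proj(p,verts(np.array([[0,0,-.044],[.013,-.013,0],[.013,.013,0],[-.013,-.013,0],[-.013,.013,0]]),-.0014,th)); print(th,"tip",q[0].round(1),"bottom corners",q[1:].round(1).tolist())
cuts=v.max()-8
if R:
    m=R[0]["pixels"][y0:y0+H,x0:x0+W].astype(float)
    vv,uu=np.nonzero(m); print("net rows",vv.min()+y0,vv.max()+y0,"lowest col",uu[vv==vv.max()].mean()+x0)
    for lab,b in(("no shift",[(-.004,.002),(0,.5)]),("shift",[(-.004,.002),(0,.5),(-1,1),(-1,1)])):
        best=None
        g=lambda x:((rend(x[0],x[1],np.array(x[2:4]) if len(x)>2 else 0)-m)[cuts:]**2).sum()
        for th in np.arange(.05,.45,.05):
            r=minimize(g,[-.0014,th]+[0]*(len(b)-2),method="Powell",bounds=b,options=dict(maxiter=8))
            if best is None or r.fun<best.fun: best=r
        print(lab,best.x.round(4),round(best.fun,2))
E
python3 tfit.py
```

```text
[(0.82, array([ 86., 161.]))] pivot px [ 84.7 150.7]
orange rows 146 164 cols 76 92 180
0 tip [ 94.  169.2] bottom corners [[83.4, 163.7], [93.6, 163.5], [85.0, 155.6], [95.1, 155.4]]
0.13 tip [ 93.3 172.5] bottom corners [[82.9, 164.8], [93.1, 164.7], [84.9, 157.5], [95.0, 157.4]]
0.2 tip [ 92.9 174.1] bottom corners [[82.6, 165.4], [92.8, 165.3], [84.7, 158.6], [94.9, 158.4]]
0.26 tip [ 92.5 175.4] bottom corners [[82.3, 165.8], [92.6, 165.7], [84.6, 159.4], [94.8, 159.3]]
0.32 tip [ 92.1 176.6] bottom corners [[82.0, 166.1], [92.3, 166.0], [84.5, 160.2], [94.6, 160.1]]
0.4 tip [ 91.5 178.1] bottom corners [[81.6, 166.5], [91.9, 166.4], [84.3, 161.3], [94.4, 161.1]]
net rows 147 174 lowest col 91.5
no shift [-0.001   0.2481] 25.31
shift [-0.0017  0.2638 -0.5297 -0.8191] 16.57
```

```bash
cat > tgt.py <<'E'
import numpy as np
from scipy.spatial.transform import Rotation as Ro
R=(Ro.from_euler('z',-2,degrees=True)*Ro.from_euler('y',-.26)).as_matrix(); O=np.array([.5265,.0433,.085])
ring=O+R@[.0112,-.009,-.005]
for up in(.0,.006,.025): print(up,(ring+(.0775+up)*R[:,2]+.0014*R[:,0]-[0,0,.019]).round(4))
E
python3 tgt.py; python3 go.py .520,.036,.24,-2 .5135,.0352,.1606,-2
```

```text
0.0 [0.5197 0.0345 0.1393]
0.006 [0.5182 0.0346 0.1451]
0.025 [0.5133 0.0348 0.1635]
t 16.275 pos [ 0.4403 -0.3268  0.2548] rot [-1.7998e+02  5.0000e-02 -2.1000e+00] w 0.0259 F [-0.8 -0.6 -1.8] M [-0.05 -0.02  0.05] gf 25.0
.520,.036,.24,-2 tool cm [  6.7  -36.54   1.48] turn -0.1
.5135,.0352,.1606,-2 tool cm [-0.65  0.1   7.94] turn -0.1
```

Request:
jog_arm([
  [[0.5,-3,0],0,2],
  [[0.8,-5,0],0,2],
  [[0.8,-5,0],0,2],
  [[0.9,-5.4,0],0,2],
  [[0.9,-5.4,0],0,2],
  [[0.9,-5,0],0,2],
  [[0.7,-4.6,1.5],0,2],
  [[0.5,-3,2],0,2],
  [[0,0,2.5],0,2],
  [[0,0,2],0,2],
  [[0,0,1],0,2],
  [[0,0,0],0,2],
], newtons=40)

```text
time_s: 17.77
tcp_pos: [0.5127, 0.0345, 0.1651]
eef_rot: [180.0, 0.1, -2.0]
contact_force: [-0.4, -0.2, -1.0]
gripper_width: 0.0261
gripper_force: 40.0
```

```bash
python3 go.py .5133,.0348,.1635,-2; python3 tfit.py
python3 - <<'E'
import cv2,numpy as np; a=np.load("tf.npy"); cv2.imwrite("pics/e.png",cv2.resize(a,None,fx=8,fy=8,interpolation=cv2.INTER_CUBIC))
E
```

```text
t 17.775 pos [0.5127 0.0345 0.1651] rot [ 1.7997e+02  6.0000e-02 -2.0100e+00] w 0.0261 F [-0.4 -0.2 -1. ] M [-0.04 -0.03  0.02] gf 40.0
.5133,.0348,.1635,-2 tool cm [ 0.05 -0.03  0.16] turn -0.01
[(0.71, array([229., 193.]))] pivot px [229.9 187.2]
orange rows 179 236 cols 206 265 227
0 tip [230.9 202.9] bottom corners [[225.6, 198.8], [235.2, 198.6], [225.6, 190.7], [235.1, 190.5]]
0.13 tip [230.9 206.2] bottom corners [[225.6, 200.0], [235.2, 199.9], [225.6, 192.6], [235.1, 192.4]]
0.2 tip [230.9 207.8] bottom corners [[225.5, 200.6], [235.2, 200.4], [225.6, 193.6], [235.1, 193.4]]
0.26 tip [230.9 209.1] bottom corners [[225.5, 201.1], [235.2, 200.9], [225.6, 194.5], [235.2, 194.3]]
0.32 tip [230.8 210.4] bottom corners [[225.5, 201.5], [235.2, 201.3], [225.6, 195.3], [235.2, 195.1]]
0.4 tip [230.8 212. ] bottom corners [[225.5, 201.9], [235.2, 201.8], [225.6, 196.3], [235.2, 196.1]]
net rows 179 209 lowest col 230.5
no shift [0.002  0.4999] 0.0
shift [0.002  0.4999 1.     1.    ] 0.0
```

View pics/e.png

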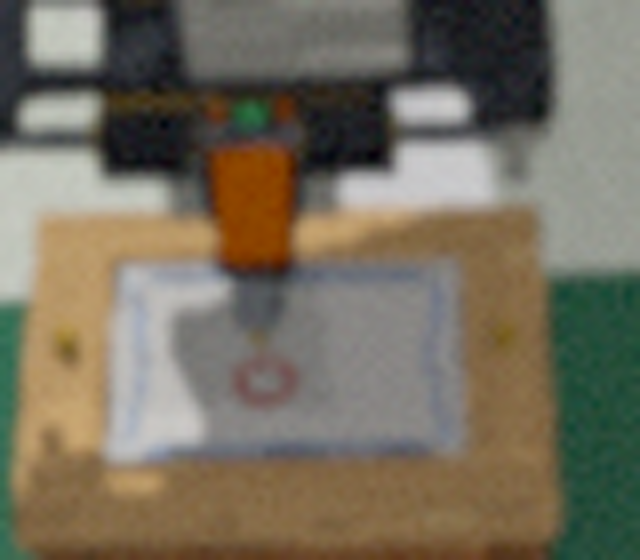

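The crop shows the probe leaning correctly, brass tip end at (258,343), ring centre at (267,381), i.e. full-frame tip ≈ (230.8,209.4) vs the 0.26 rad prediction (230.9,209.1).

```bash
python3 - <<'E'
from h import *; from plant import *
R=(Ro.from_euler('z',-2,degrees=True)*Ro.from_euler('y',-.26)).as_matrix(); O=np.array([.5265,.0433,.085]); pt=O-.005*R[:,2]
C=[]
for i in range(4):
    p=capture("scene"); im=p["pixels"].astype(float); rd=im[...,2]-.5*im[...,0]-.5*im[...,1]
    rd=cv2.GaussianBlur(rd,(0,0),.6); S=[]
    th=np.linspace(0,2*np.pi,60,endpoint=False)
    def f(x):
        q=proj(p,pt+np.c_[x[0]+.0095*np.cos(th),x[1]+.0095*np.sin(th)]@R[:,:2].T)
        return -map_coordinates(rd,q[:,::-1].T,order=1).mean()
    g=[(f((a,b)),a,b) for a in np.arange(.002,.02,.0005) for b in np.arange(-.018,.002,.0005)]
    b=min(g); C.append(b); print(np.round(b,4), proj(p,pt+R[:,:2]@b[1:])[0].round(1))
E
sed -i 's/\.0112,-\.009,/.0107,-.008,/' tgt.py
```

```text
[-2.04584e+01  1.05000e-02 -7.50000e-03] [231.7 214.2]
[-2.05367e+01  1.05000e-02 -7.50000e-03] [231.7 214.2]
[-2.10826e+01  1.00000e-02 -7.50000e-03] [231.7 214. ]
[-2.06251e+01  1.05000e-02 -7.50000e-03] [231.7 214.2]
```

```bash
sed -i 's/\.0107,-\.008,/.0104,-.0077,/' tgt.py; python3 tgt.py; python3 go.py .5177,.0360,.1455,-2
```

```text
0.0 [0.519  0.0359 0.1391]
0.006 [0.5175 0.0359 0.1449]
0.025 [0.5126 0.0361 0.1633]
t 18.075 pos [0.5134 0.0348 0.1662] rot [-1.7997e+02 -7.0000e-02 -1.9800e+00] w 0.0256 F [-0.2  0.3 -1.4] M [-0.04  0.03  0.  ] gf 40.0
.5177,.0360,.1455,-2 tool cm [ 0.43 -0.14  2.07] turn 0.02
```

Request:
jog_arm([
  [[0.1,-0.14,0.6],0,2],
  [[0.13,0,0.5],0,2],
  [[0.1,0,0.4],0,2],
  [[0,0,0],0,2],
  [[0,0,0],0,2],
])

```text
time_s: 18.7
tcp_pos: [0.5164, 0.036, 0.1505]
eef_rot: [180.0, 0.0, -2.0]
contact_force: [-0.3, 0.7, -2.4]
gripper_width: 0.0258
gripper_force: 40.0
```

```bash
cat > av.py <<'E'
from plant import *; import numpy as np
A=[]
for i in range(8):
    p=capture("scene"); s=get_state(); A.append(np.r_[s["tcp_pos"]*1000,s["contact_force"]])
A=np.array(A); n=np.array([-.257,.009,.966]); m=A.mean(0)
print("t",s["time_s"],"tcp",m[:3].round(2),"+-",A.std(0)[:3].round(2),"F",m[3:].round(2),"+-",A.std(0)[3:].round(2),"Fn",(m[3:]@n).round(2))
E
python3 av.py
```

```text
t 19.1 tcp [516.36  36.05 150.59] +- [0.03 0.01 0.02] F [ 0.04 -0.34 -1.49] +- [0.58 0.56 0.66] Fn -1.45
```

Request:
jog_arm([
  [[0.03,0,0.1],0,2],
  [[0.03,0,0.1],0,2],
  [[0.02,0,0.1],0,2],
  [[0.03,0,0.1],0,2],
  [[0.02,0,0.1],0,2],
  [[0.03,0,0.1],0,2],
  [[0.02,0,0.1],0,2],
  [[0,0,0],0,2],
])

```text
time_s: 20.1
tcp_pos: [0.5181, 0.0359, 0.1435]
eef_rot: [180.0, 0.0, -2.0]
contact_force: [-0.3, -0.1, -1.0]
gripper_width: 0.0259
gripper_force: 40.0
```

```bash
python3 av.py
```

```text
t 20.5 tcp [518.12  35.97 143.51] +- [0.01 0.01 0.01] F [-0.59 -0.1  -0.77] +- [0.36 0.39 0.5 ] Fn -0.59
```

Request:
jog_arm([
  [[0.03,0,0.1],0,2],
  [[0.02,0,0.1],0,2],
  [[0.03,0,0.1],0,2],
  [[0,0,0],0,2],
])

```text
time_s: 21.0
tcp_pos: [0.5189, 0.0359, 0.1404]
eef_rot: [180.0, 0.0, -2.0]
contact_force: [-0.6, 0.1, 0.7]
gripper_width: 0.0259
gripper_force: 40.0
```

```bash
python3 av.py; python3 av.py
```

```text
t 21.4 tcp [518.9   35.94 140.49] +- [0.01 0.01 0.01] F [-0.67 -0.04  0.35] +- [0.47 0.52 0.53] Fn 0.51
t 21.8 tcp [518.89  35.94 140.47] +- [0.02 0.01 0.02] F [-0.63 -0.08  0.7 ] +- [0.47 0.34 0.43] Fn 0.84
```

Request:
jog_arm([
  [[0.02,0,0.07],0,2],
  [[0.02,0,0.08],0,2],
  [[0,0,0],0,2],
])

```text
time_s: 22.18
tcp_pos: [0.5193, 0.0359, 0.1389]
eef_rot: [180.0, 0.0, -2.0]
contact_force: [-0.6, -0.2, 1.8]
gripper_width: 0.0256
gripper_force: 40.0
```

```bash
python3 av.py; python3 av.py; python3 tfit.py|head -9
python3 - <<'E'
import cv2,numpy as np; a=np.load("tf.npy"); cv2.imwrite("pics/f.png",cv2.resize(a[:,:70],None,fx=8,fy=8,interpolation=cv2.INTER_CUBIC))
E
```

```text
t 22.575 tcp [519.3   35.93 138.97] +- [0.01 0.02 0.02] F [-1.21 -0.01  1.22] +- [0.59 0.47 0.45] Fn 1.49
t 22.975 tcp [519.3   35.92 138.97] +- [0.02 0.02 0.01] F [-1.62 -0.21  0.99] +- [0.26 0.26 0.3 ] Fn 1.37
[(0.74, array([232., 204.]))] pivot px [230.8 194.5]
orange rows 187 243 cols 205 266 618
0 tip [231.7 209.6] bottom corners [[226.5, 205.8], [236.0, 205.6], [226.6, 197.7], [235.9, 197.5]]
0.13 tip [231.7 212.8] bottom corners [[226.5, 207.0], [236.0, 206.8], [226.6, 199.6], [235.9, 199.4]]
0.2 tip [231.7 214.4] bottom corners [[226.5, 207.6], [236.0, 207.4], [226.6, 200.6], [236.0, 200.4]]
0.26 tip [231.7 215.8] bottom corners [[226.5, 208.0], [236.0, 207.8], [226.6, 201.4], [236.0, 201.2]]
0.32 tip [231.7 217. ] bottom corners [[226.5, 208.4], [236.0, 208.3], [226.6, 202.2], [236.0, 202.0]]
0.4 tip [231.7 218.6] bottom corners [[226.4, 208.9], [236.0, 208.7], [226.6, 203.3], [236.0, 203.1]]
net rows 188 214 lowest col 231.5
```

View pics/f.png

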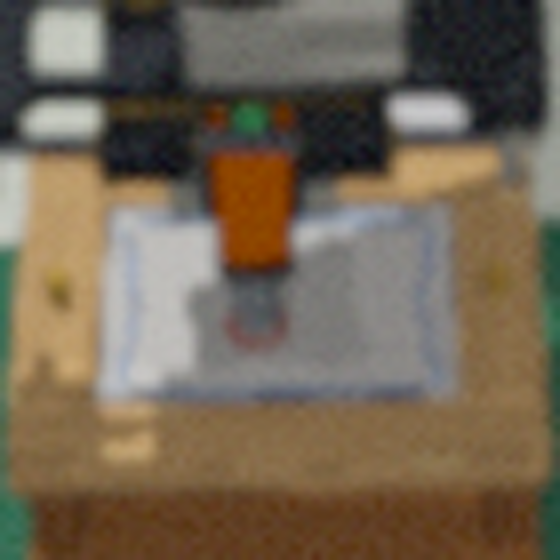

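```bash
python3 -c "
from plant import *
print(close_job())"
```

```text
the job is handed in; nothing more can be done
None
```

I handed the job in at about 23 s: the cover lies flat, handle up, on the cork mat. The gripped probe's tip is inside the red ring, within a few degrees of square to the slope and pressed at about 2.9 N (roughly half way in); the jar and cups were left alone.

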